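# Fit the plunger to the penetrometer

### The job

Fit the steel plunger to the penetrometer: draw it straight up by its knurled head out of its storage stand, where a spring catch holds it, and thread it from above through the upper and then the lower guide bush of the penetrometer. Finish while still holding it by the head, still and upright, with its tip hanging about halfway between the lower bush and the steel anvil, so that a colleague can nip up the clamp screw. The tip must never touch the anvil, and the salve tin, the dropper bottle and the white dish stay where they are.

Things in the scene. Friction and masses are not known exactly. Their poses are not given: they have to be found in the camera images.
- plunger: Steel plunger rod, upright, 169 mm long, 160 g. Origin at the centre of its tip (bottom end), z along the rod to the head. Shank 12 mm across with a conical point (4 mm at the tip, full width 9 mm up); V groove 2.5 mm deep 106 to 117 mm above the tip; round knurled aluminium head with two blue bands, 22 mm across, 135 to 169 mm above the tip. Any yaw will do
- plunger_head (a point): Middle of the plunger's head, on its axis, 152 mm above the tip: the place to grip it from above
- rack: Storage stand, fixed: grey foot 84 x 104 mm, two steel posts, on them a grey block 40 x 92 x 30 mm, top 134 mm above the worktop. Origin on the axis of the block's upright 14.5 mm bore, at worktop height. At the start the plunger stands in the bore, its tip 14 mm above the worktop in a brass seat; it must rise 120 mm to come free
- socket_mouth (a point): Centre of the upper mouth of the storage stand's bore, 134 mm above the worktop
- catch (a joint): Spring catch of the storage stand (red knob on the block's -x side): its nose sits in the plunger's groove; 0 = nose in, to 0.006 m outward; spring 8 to 12 N. It needs no operating: a straight upward pull of about 12 to 15 N on the plunger drives it back within the first 5 mm, then the plunger slides freely
- stand: Penetrometer, fixed: grey base 130 x 104 mm, steel column (22 mm across, centre 66 mm from the bush axis to the stand's +x side, top 184 mm above the worktop), two arms one above the other, each with a brass guide bush on one upright axis. Origin on that axis at worktop height, z up. Each bush: 14 mm bore, 22 mm tall, top 7 mm flared to about 25 mm across
- upper_bush (a point): Centre of the upper guide bush's flared mouth, at its top face, 157 mm above the worktop; its lower end is 135 mm above the worktop
- lower_bush (a point): Centre of the lower end of the lower guide bush, 75 mm above the worktop; its flared mouth is at 97 mm. z up
- anvil: The penetrometer's round steel anvil, 44 mm across, fixed on the base under the bushes. Origin in the middle of its underside, 22 mm above the worktop; its top face is 30 mm above the worktop, 45 mm below the lower bush
- gas_pipe_end (a point): Fixture to keep clear of, fixed: lower end of a yellow drop pipe with a red valve lever (lever 0.30 to 0.33 m above the worktop), a hose below it. The drop pipe hangs from a level gas pipe, 22 mm across, that runs along y right across the back of the work, straight above this point, 0.447 m above the worktop
- salve_tin: Closed green salve tin, 67 mm across, 39 mm tall, a bystander. Origin under its centre
- dropper_bottle: Brown dropper bottle, 39 mm across, 110 mm tall, a bystander. Origin under its centre
- dish: White porcelain evaporating dish, 87 mm across, 30 mm tall, a bystander. Origin under its centre

How it is judged (in metres and radians):
On the way, in this order (a step that is already met when the one before it is completed fails the run):
1. the plunger is drawn right out of its storage stand, tip above the mouth of the bore (z of plunger in the frame of socket_mouth above 0.002 m and contact force between plunger and the fingers above 1 N), for 0.1 s.
2. the plunger's tip has come out below the upper bush, on the axis, and is not yet in the lower one (horizontal distance between plunger and upper_bush below 0.007 m and z of plunger in the frame of upper_bush below -0.024 m and z of plunger in the frame of lower_bush above 0.012 m).
At the end, for the whole second after the job is handed in: Held in the fingers, still, upright within 0.06 rad, the plunger has passed both bushes: tip within 5 mm of their axis, 8 to 38 mm below the lower end of the lower bush, clear of the anvil 45 mm below it. The tin, bottle and dish are within 30 mm of where they stood (horizontal distance between plunger and lower_bush below 0.005 m and angle between the z axis of plunger and the z axis of stand, either way round below 0.06 rad and z of plunger in the frame of lower_bush between -0.038 and -0.008 m and contact force between plunger and the fingers above 2 N and contact force between plunger and anvil below 0.2 N and linear speed of plunger below 0.02 m/s and distance of each of salve_tin, dropper_bottle, dish from where it was at the start of the episode below 0.03 m); the arm keeps its last pose, push and grip.
It fails at once if the plunger touches the anvil (contact force between plunger and anvil above 1 N).
It fails at once if a bystander is knocked away (distance of any of salve_tin, dropper_bottle, dish from where it was at the start of the episode above 0.04 m).
It also fails if it takes over 53 s, if anything falls off the work surface, if the arm or the gripper's body presses on something with over 40 N, if the wrist force passes 120 N, or if a joint passes its speed limit or range.

### The arm

A 6-joint arm with a two-finger parallel gripper is mounted at the origin on a cart in front of the work surface, level with it; the furniture and walls round the work are solid. World frame = base frame: x ahead of the robot, y to its left, z up, the work surface at z = 0. Lengths are in mm, angles in rad, forces in N, time in s.
With the tool pointing down it reaches from about 400 to 925 mm from the base axis. Payload 12.5 kg.
Tool frame: the origin (TCP) lies at the centre of the arm's flange, where the gripper is bolted on; the fingertips stand 190 mm ahead of it and the grasp point (between the pads) lies env.grip_point_offset ahead of it (env.grip_point_offset is the distance from the TCP to the grasp point, in mm); z points along the fingers, x is the direction in which the jaws open and shut, and the axes are right-handed (so a half turn about z gives the same grasp; the last joint's range is limited). The gripper opens to 95 mm and grips with 3 to 60 N. Pads are 20 mm wide; open, the fingers measure 119 mm over their backs; the gripper's body (75 mm by 180 mm) begins 59 mm behind the grasp point.
Start: joints at [-1.333, 0.491, 1.559, -0, 1.092, -0.106], TCP at [210.686, -588.418, 404.761] pointing down, gripper open.
Joint ranges: [-3.1, 3.1], [-0.84, 2.19], [0.05, 2.79], [-1.13, 4.28], [0.06, 2.93], [-2.69, 2.69]. Speed limits (rad/s): [2.22, 2.22, 2.79, 3.14, 3.14, 3.14].

### API

Orientations are given as [roll, pitch, yaw] about the fixed x, y, z axes, in that order (R = Rz(yaw) Ry(pitch) Rx(roll)).
In Python, from cell import state, read_camera, camera_model, job_done, env gives the robot as it stands.
- The arm moves only by the tool arm_command, never from a script. Its argument "steps" is a list of rows, each a list of 6 numbers: the shift along the tool's x, y, z in cm, then the turn, a rotation vector about the tool's x, y, z in degrees. In form: [[dx, dy, dz, rx, ry, rz], ...]. A call has 1 to 12 rows; each row is the pose to reach, as a shift and turn from the pose commanded when the call began, along the tool's axes at that moment; what a row does not reach only later rows make up. A row lasts 1/12 s, in which the tool goes at most 41.7 mm and 7.16 degrees, less where a joint would pass 70% of its speed; a pose out of reach is approached as far as the arm can. A call with a gripper value outside its range is refused whole. "jaw" is the finger opening in cm, from 0 to 9.51, set as the call begins (left out, the last holds). The fingers move at their own pace and stop on an object; the grip force is fixed at half the most. Time passes only in rows, so rows that repeat a pose let the fingers close. It gives the time, the measured TCP pose, the force and the opening at its end, in the units of the state.
- state(): the state, without advancing time (a new reading comes with each control period).
- read_camera(name): name is "scene" or "top" or "wrist"; returns the picture (384x512x3 uint8, red, green, blue); there is no depth.
- camera_model(name): a dict with "K" (3x3 intrinsics, pixels), "xyz" and "rotation" of the camera in the world. Camera axes: x right, y up, looking along -z (the intrinsics and any distortion apply to the point x, -y, -z); pixel columns grow to the right and rows downward; lengths in mm; the calibration is good to about 2 mm. The wrist camera is an equidistant fisheye: a pixel r from the principal point sees the ray r / f radians off the axis. A picture is of the moment at which its call begins: read the wrist's pose just before it. camera_model takes no time and is no camera call; for the wrist camera it gives the pose at the moment of the call.
- job_done(): hands the job in, once; it reports no verdict.
The state is a dict: "t": time; "joints": joint angles; "qvel": joint speeds; "tau": joint torques, N m; "eef_pos": TCP position; "tcp_rot": TCP orientation; "ft_force": force on the tool from outside, world axes, zero at the start; "moment": the same for the moment, N m; "opening": opening from 0.0 (shut) to 1.0 (fully open).
Only numpy, scipy, OpenCV 4.12 (cv2) and the standard library are available. Lean on these libraries where they do the work, as an engineer would, in place of code of your own. Each camera call takes 0.05 s, during which the arm holds its last target. There are 200 camera calls.

## Working session

There is one attempt and no reset: what is moved stays moved. The work goes in short steps, Python scripts to look and compute and a tool call to move; the robot and the scene stay as the last step left them, time stands still between calls to the robot, and variables do not carry over. Pictures are saved under pics/ and viewed, about 8 in all and at most 12, crops included, and the job is handed in when it is done.

Besides the shell and the picture viewer there is one more tool, called after ">>>" as name(argument=value, ...), one argument or row to a line, values as JSON. arm_command: Moves the arm, as the interface text tells. Its arguments: {"type":"object","properties":{"steps":{"type":"array"},"jaw":{"type":"number"}},"required":["steps"]}

```bash
mkdir -p pics; ls; python3 - <<'E'
from cell import *
import cv2,numpy as np
np.set_printoptions(precision=4,suppress=True)
print(state(),env.grip_point_offset)
for n in("scene","top","wrist"):
    print(n,camera_model(n)); cv2.imwrite(f"pics/{n}0.png",read_camera(n)[:,:,::-1])
E
```

```text
pics
{'t': 0.0, 'joints': array([-1.3326,  0.4916,  1.5594, -0.    ,  1.0917, -0.1056]), 'qvel': array([ 0.0011, -0.0002,  0.0005,  0.0011, -0.0004,  0.0002]), 'tau': array([  0.0032, -61.2623, -25.8185,   0.0693,   0.048 ,  -0.    ]), 'eef_pos': array([ 210.6862, -588.3891,  404.1493]), 'tcp_rot': array([-3.1415,  0.0012, -1.227 ]), 'ft_force': array([-0.4664,  0.3118, -0.3384]), 'moment': array([ 0.0023, -0.0132, -0.0392]), 'opening': 0.999251651029783} 171.3
scene {'K': array([[494.3374,   0.    , 257.1446],
       [  0.    , 494.3374, 194.5118],
       [  0.    ,   0.    ,   1.    ]]), 'xyz': array([-643.0355,  938.4901,  877.0578]), 'rotation': array([ 1.1381,  0.0236, -2.2268])}
top {'K': array([[347.0577,   0.    , 258.0343],
       [  0.    , 347.0577, 189.8432],
       [  0.    ,   0.    ,   1.    ]]), 'xyz': array([ 418.3019,   51.5053, 1213.4771]), 'rotation': array([ 0.1295,  0.0125, -1.55  ])}
wrist {'K': array([[297.3186,   0.    , 260.8323],
       [  0.    , 297.3186, 195.0642],
       [  0.    ,   0.    ,   1.    ]]), 'xyz': array([ 283.1089, -561.7407,  383.9479]), 'rotation': array([-0.2722,  0.002 , -1.2272])}
```

View pics/scene0.png

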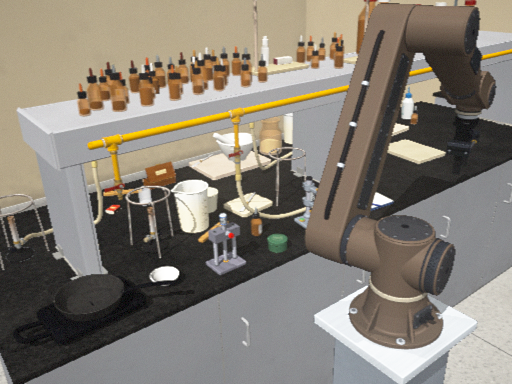

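View pics/top0.png

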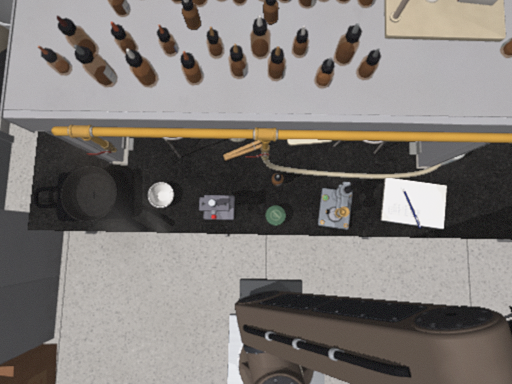

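Scene: the rack with its red knob is near (225,240), the tin (278,242), the bottle (257,227) and the dish (163,275). The penetrometer, near (310,205), is partly hidden by the arm. Top: the rack is near (216,207), the penetrometer (336,207), the tin (275,215) and the bottle (278,179). I'll zoom in on these.

```bash
cat > h.py <<'E'
import numpy as np,cv2
from scipy.spatial.transform import Rotation as R
from cell import *
np.set_printoptions(precision=2,suppress=True)
def ray(m,u,v):
    K=m["K"];x=(u-K[0,2])/K[0,0];y=(v-K[1,2])/K[1,1]
    if m.get("fish"):
        r=np.hypot(x,y);s=np.sin(r)/max(r,1e-9);d=np.array([x*s,-y*s,-np.cos(r)])
    else: d=np.array([x,-y,-1.])
    d=R.from_euler("xyz",m["rotation"]).apply(d);return np.array(m["xyz"]),d/np.linalg.norm(d)
def onz(m,u,v,z):
    o,d=ray(m,u,v);return o+d*(z-o[2])/d[2]
def proj(m,p):
    q=R.from_euler("xyz",m["rotation"]).inv().apply(np.array(p,float)-m["xyz"]);q=q*[1,-1,-1];K=m["K"]
    if m.get("fish"):
        r=np.hypot(q[0],q[1]);a=np.arctan2(r,q[2]);k=a/max(r,1e-9);return np.array([K[0,0]*q[0]*k+K[0,2],K[1,1]*q[1]*k+K[1,2]])
    return np.array([K[0,0]*q[0]/q[2]+K[0,2],K[1,1]*q[1]/q[2]+K[1,2]])
def cam(n):
    m=dict(camera_model(n)); m["fish"]=n=="wrist"; return m
E
python3 - <<'E'
from h import *
t=cv2.imread("pics/top0.png");s=cv2.imread("pics/scene0.png")
a=cv2.resize(t[175:235,190:370],None,fx=4.4,fy=4.4,interpolation=2)
b=cv2.resize(s[165:280,195:330],None,fx=2.9,fy=2.9,interpolation=2)
w=cv2.imread("pics/wrist0.png");b2=cv2.resize(w,(400,300))
o=np.zeros((600,800,3),np.uint8);o[:a.shape[0],:a.shape[1]]=a;o[265:265+b.shape[0],:b.shape[1]]=b[:335];o[265:565,395:795]=b2
cv2.imwrite("pics/c1.png",o)
m=cam("top")
for n,u,v,z in(("head",211,203,183),("tin",275.5,215,39),("bottle",278,180,100),("dish",160.5,195,30),("bush?",342,212,157),("col",346,188,184)):print(n,onz(m,u,v,z))
E
```

```text
head [509.88 206.74 183.  ]
tin [486.31   8.59  39.  ]
bottle [596.4    4.33 100.  ]
dish [547.69 405.08  30.  ]
bush? [ 492.63 -188.68  157.  ]
col [ 562.63 -195.18  184.  ]
```

View pics/c1.png

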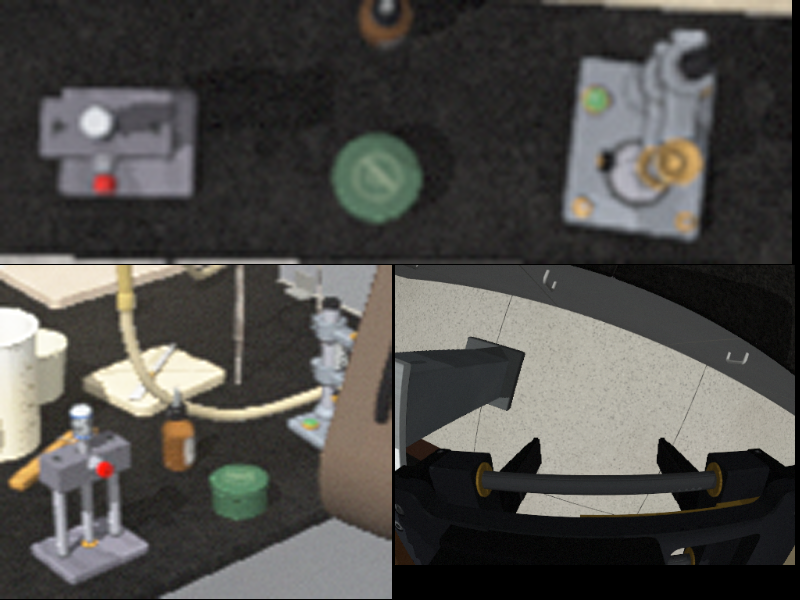

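Crop: the head top is at crop (95,121), which is top px (211.5,202.4). The upper bush mouth at (680,160) is px (344.4,211.3), with the column above it. Next I'll work out clearance to the gas pipe and a first approach.

```bash
python3 - <<'E'
from h import *
m=cam("top");s=cam("scene")
for u in(60,266,500):print("pipe",onz(m,u,[131.5,134,137][[60,266,500].index(u)],447))
print("elbow scene",onz(s,237,117,447), onz(s,115,143,447))
for n,u,v,z in(("head",211.5,202.4,183),("bush",344.4,211.3,157),("col",347,188.5,184)):
    p=onz(m,u,v,z);print(n,p,proj(s,p))
print("tool axes",R.from_euler("xyz",state()["tcp_rot"]).as_matrix())
E
```

```text
pipe [644.09 520.23 447.  ]
pipe [646.27  47.72 447.  ]
pipe [ 648.32 -479.22  447.  ]
elbow scene [604.13  71.52 447.  ] [620.55 469.74 447.  ]
head [511.71 205.31 183.  ] [222.58 214.32]
bush [ 494.9  -195.97  157.  ] [319.93 189.07]
col [ 561.18 -198.14  184.  ] [307.7  176.37]
tool axes [[ 0.34 -0.94 -0.  ]
 [-0.94 -0.34  0.  ]
 [-0.   -0.   -1.  ]]
```

>>> arm_command(
  steps=[
    [-9,-12,-4,0,0,-28],
    [-18,-25,-8,0,0,-56],
    [-27.8,-38.6,-8,0,0,-80],
    [-27.8,-38.6,-8,0,0,-80],
    [-27.8,-38.6,-8,0,0,-80],
    [-27.8,-38.6,-8,0,0,-80],
    [-27.8,-38.6,-8,0,0,-80],
    [-27.8,-38.6,-8,0,0,-80],
    [-27.8,-38.6,-8,0,0,-80],
    [-27.8,-38.6,-8,0,0,-80],
    [-27.8,-38.6,-8,0,0,-80],
    [-27.8,-38.6,-8,0,0,-80],
  ],
)

```text
t: 1.15
eef_pos: [481.7, -193.6, 485.4]
tcp_rot: [3.141, -0.001, 0.178]
ft_force: [-0.3, -0.7, 0.4]
opening: 1.001
```

```bash
python3 -c "
from h import *
s=state();print(s['t'],s['eef_pos'],s['tcp_rot'],s['joints'])"
```

```text
1.15 [ 481.72 -193.56  485.38] [ 3.14 -0.    0.18] [-0.51  0.26  1.7   0.    1.18 -0.69]
```

>>> arm_command(
  steps=[
    [0,0,0,0,0,-79.8],
    [0,0,0,0,0,-79.8],
    [0,0,0,0,0,-79.8],
    [0,0,0,0,0,-79.8],
    [0,0,0,0,0,-79.8],
    [0,0,0,0,0,-79.8],
    [0,0,0,0,0,-79.8],
    [0,0,0,0,0,-79.8],
    [0,0,0,0,0,-79.8],
    [0,0,0,0,0,-79.8],
    [0,0,0,0,0,-79.8],
    [0,0,0,0,0,-79.8],
  ],
)

```text
t: 2.15
eef_pos: [480.4, -196.5, 484.6]
tcp_rot: [-3.141, -0.0, 1.568]
ft_force: [-0.6, -0.0, -0.0]
opening: 1.004
```

```bash
python3 - <<'E'
from h import *
import pickle
def shot(n):
    m=cam(n);i=read_camera(n)[:,:,::-1].copy();return m,i
s=state();print(s['t'],s['eef_pos'],s['tcp_rot'],s['joints'],s['ft_force'])
m,i=shot("wrist");ms,j=shot("scene");mt,k=shot("top")
pickle.dump((m,i,ms,j,mt,k),open("p1.pkl","wb"))
for p in([495,-196,157],[561,-198,184],[495,-196,97]):print(proj(m,p),proj(ms,p))
o=np.zeros((600,800,3),np.uint8);o[:384,:512]=i
o[:360,512:800]=cv2.resize(j[155:245,265:337],None,fx=4,fy=4,interpolation=2)
o[390:600,:800]=cv2.resize(k[185:227,280:440],None,fx=5,fy=5,interpolation=2)
cv2.imwrite("pics/c2.png",o)
E
```

```text
2.15 [ 480.38 -196.55  484.56] [-3.14 -0.    1.57] [-0.52  0.26  1.7  -0.    1.18 -2.08] [-0.64 -0.03 -0.03]
[260.1  198.36] [319.92 189.06]
[258.43 264.72] [307.71 176.4 ]
[260.17 185.21] [319.42 204.33]
```

View pics/c2.png

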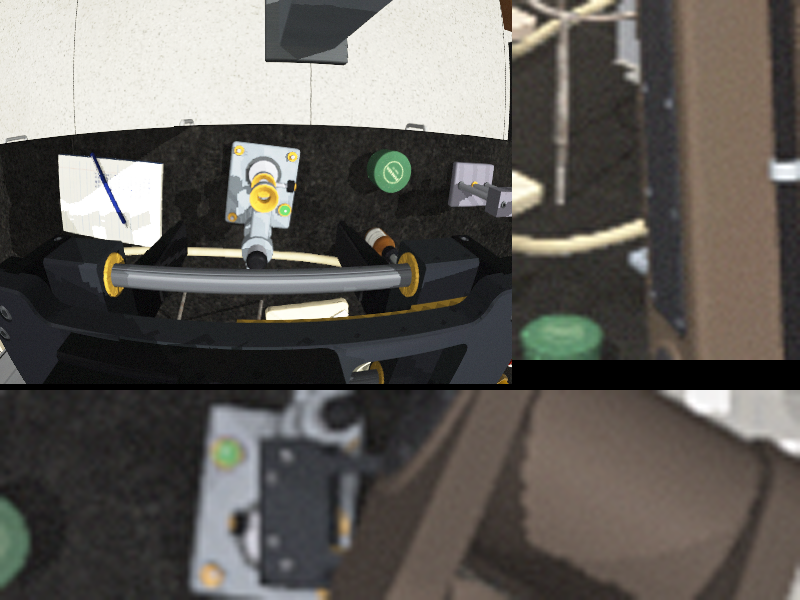

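The wrist view shows the upper bush mouth at about (264,196), the lower bush behind it and the column top at (256,250). I'll fit the ring precisely from a crop.

```bash
python3 - <<'E'
from h import *
import pickle
m,i,ms,j,mt,k=pickle.load(open("p1.pkl","rb"))
c=i[160:230,225:305];hsv=cv2.cvtColor(c,cv2.COLOR_BGR2HSV)
y=cv2.inRange(hsv,(15,110,90),(35,255,255))
cs,_=cv2.findContours(y,cv2.RETR_CCOMP,cv2.CHAIN_APPROX_NONE)
o=cv2.resize(c,None,fx=7,fy=7,interpolation=2)
for q in cs:
    if len(q)>20:
        e=cv2.fitEllipse(q);cx,cy=e[0][0]+225,e[0][1]+160;print(e,cx,cy,onz(m,cx,cy,157),onz(m,cx,cy,150))
cv2.imwrite("pics/c3.png",o)
E
```

```text
((6.962683200836182, 56.717079162597656), (7.825110912322998, 8.268529891967773), 127.74137115478516) 231.96268320083618 216.71707916259766 [ 515.94 -227.04  157.  ] [ 518.45 -227.77  150.  ]
((59.248592376708984, 49.76313400268555), (10.99510383605957, 12.362858772277832), 89.50773620605469) 284.248592376709 209.76313400268555 [ 508.05 -169.7   157.  ] [ 510.38 -169.12  150.  ]
((38.44196319580078, 38.08112716674805), (26.718965530395508, 27.884017944335938), 91.72540283203125) 263.4419631958008 198.08112716674805 [ 494.7 -192.4  157. ] [ 496.72 -192.34  150.  ]
((38.59211730957031, 37.857940673828125), (4.377655982971191, 11.150055885314941), 89.88990783691406) 263.5921173095703 197.85794067382812 [ 494.45 -192.24  157.  ] [ 496.46 -192.17  150.  ]
((37.868247985839844, 23.180339813232422), (17.792171478271484, 22.199134826660156), 84.37777709960938) 262.86824798583984 183.18033981323242 [ 478.23 -193.    157.  ] [ 479.88 -192.95  150.  ]
```

View pics/c3.png

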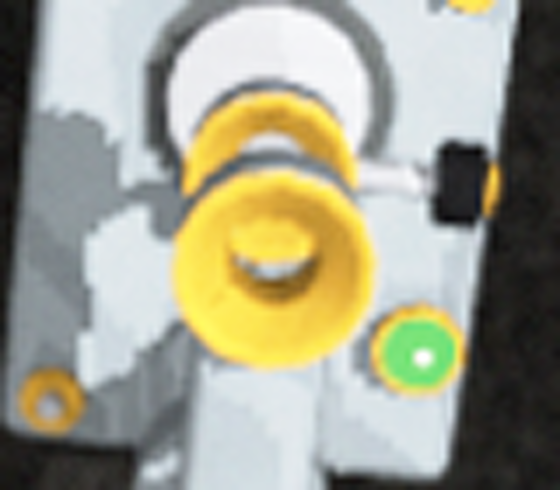

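Upper bush is measured at (494.7,-192.4). Moving to above the rack.

>>> arm_command(
  steps=[
    [3,0.1,0,0,0,0],
    [7,0.3,0,0,0,0],
    [11,0.5,0,0,0,0],
    [15,0.7,0,0,0,0],
    [19,0.8,0,0,0,0],
    [23,1,0,0,0,0],
    [27,1.2,0,0,0,0],
    [31,1.3,0,0,0,0],
    [35,1.5,0,0,0,0],
    [38.5,1.7,0,0,0,0],
    [40.2,1.7,0,0,0,0],
    [40.2,1.7,0,0,0,0],
  ],
)

```text
t: 3.3
eef_pos: [500.7, 208.2, 484.4]
tcp_rot: [-3.141, -0.0, 1.562]
ft_force: [0.7, -0.8, 0.4]
opening: 1.0
```

```bash
python3 - <<'E'
from h import *
import pickle
s=state();print(s['t'],s['eef_pos'],s['tcp_rot'],s['ft_force'])
m=cam("wrist");i=read_camera("wrist")[:,:,::-1].copy();ms=cam("scene");j=read_camera("scene")[:,:,::-1].copy()
pickle.dump((m,i,ms,j),open("p2.pkl","wb"))
p=proj(m,[511.7,205.3,183]);q=proj(ms,[511.7,205.3,183]);print(p,q)
a=np.array(p,int)-45
b=np.array(q,int)-[25,45]
o=np.zeros((540,800,3),np.uint8)
o[:540,:540]=cv2.resize(i[a[1]:a[1]+90,a[0]:a[0]+90],None,fx=6,fy=6,interpolation=2)
o[:540,550:790]=cv2.resize(j[b[1]:b[1]+90,b[0]:b[0]+40],None,fx=6,fy=6,interpolation=2)
print(a,b);cv2.imwrite("pics/c4.png",o)
E
```

```text
3.3 [500.65 208.25 484.37] [-3.14 -0.    1.56] [ 0.7  -0.83  0.36]
[256.47 202.3 ] [222.58 214.32]
[211 157] [197 169]
```

View pics/c4.png

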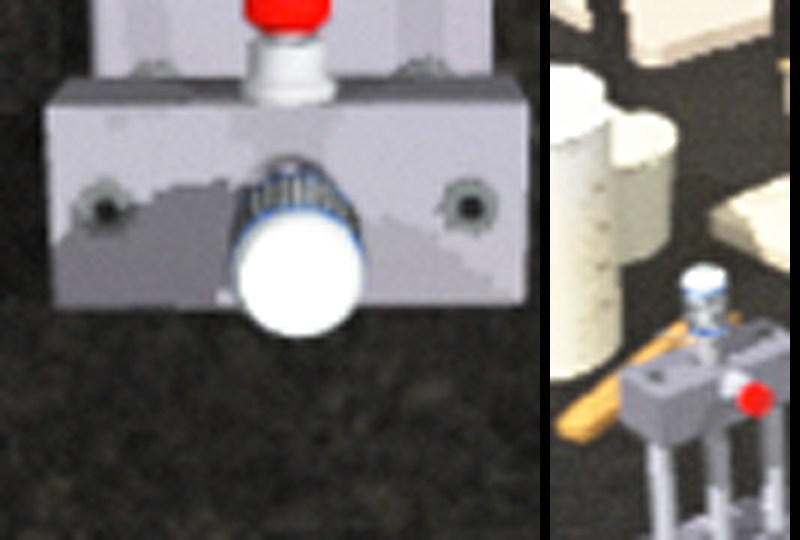

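Wrist crop: the head's top disc is centred at (260.4,202.2), in line with the fingers' symmetry column, and the catch knob is above it. The wrist puts y about 4 mm above the top camera's estimate, a bias I also saw at the bush. I'll rely on the differences between wrist views.

```bash
python3 - <<'E'
from h import *
import pickle
m,i,ms,j=pickle.load(open("p2.pkl","rb"))
print(onz(m,260.4,202.2,183))
c=cv2.inRange(i[180:225,235:285],(235,235,235),(255,255,255));n,l,st,ce=cv2.connectedComponentsWithStats(c)
for a,b in zip(st[1:],ce[1:]):
    if a[4]>60:print(a,b+[235,180],onz(m,*(b+[235,180]),183))
s=state();p=s['eef_pos']+[0,0,-171.3]
print("grip axis",proj(m,[p[0],p[1],183]),proj(m,p))
E
```

```text
[511.63 209.19 183.  ]
[ 16  13  20  20 293] [260.58 202.58] [512.03 209.36 183.  ]
grip axis [256.55 191.62] [253.67 250.97]
```

>>> arm_command(
  steps=[
    [0,0.4,2,0,0,0.5],
    [0,0.8,5,0,0,0.5],
    [0,1.1,7,0,0,0.5],
    [0,1.1,7,0,0,0.5],
    [0,1.1,7,0,0,0.5],
  ],
)

```text
t: 3.82
eef_pos: [512.2, 204.1, 414.6]
tcp_rot: [-3.14, 0.001, 1.551]
ft_force: [-0.0, -0.2, -0.3]
opening: 0.999
```

```bash
python3 - <<'E'
from h import *
s=state();print(s['t'],s['eef_pos'],s['tcp_rot'])
m=cam("wrist");i=read_camera("wrist")[:,:,::-1].copy();cv2.imwrite("pics/w5.png",i)
p=s['eef_pos'];print("grip axis at 183",proj(m,[p[0],p[1],183]))
E
```

```text
3.8167 [512.22 204.07 414.64] [-3.14  0.    1.55]
grip axis at 183 [259.3  215.53]
```

View pics/w5.png

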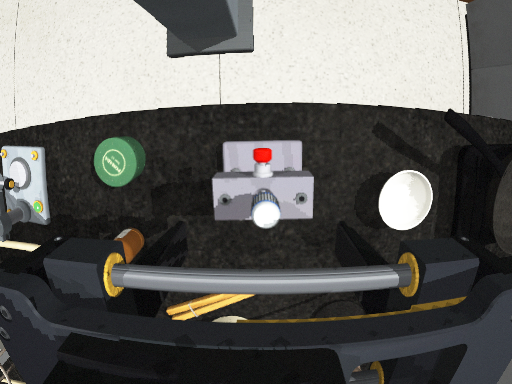

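The head disc is at (266,214), about 5 mm to +y of the tool axis. Correcting and descending to grip height.

>>> arm_command(
  steps=[
    [0.4,-0.1,2,0,0,-1],
    [0.4,-0.1,4,0,0,-1],
    [0.4,-0.1,6,0,0,-1],
    [0.4,-0.1,7.5,0,0,-1],
    [0.4,-0.1,7.7,0,0,-1],
    [0.4,-0.1,7.7,0,0,-1],
    [0.4,-0.1,7.7,0,0,-1],
    [0.4,-0.1,7.7,0,0,-1],
  ],
)

```text
t: 4.53
eef_pos: [511.2, 209.1, 339.3]
tcp_rot: [3.139, -0.001, 1.571]
ft_force: [-0.7, 0.4, 0.7]
opening: 1.003
```

```bash
python3 - <<'E'
from h import *
s=state();print(s['t'],s['eef_pos'],s['tcp_rot'],s['ft_force'])
m=cam("wrist");i=read_camera("wrist")[:,:,::-1].copy();cv2.imwrite("pics/w6.png",i)
p=s['eef_pos'];print("grip axis at 183",proj(m,[p[0],p[1],183]))
c=cv2.inRange(i[200:270,225:300],(235,235,235),(255,255,255));n,l,st,ce=cv2.connectedComponentsWithStats(c)
for a,b in zip(st[1:],ce[1:]):
    if a[4]>60:print(a,b+[225,200],onz(m,*(b+[225,200]),183))
E
```

```text
4.5333 [511.22 209.12 339.28] [ 3.14 -0.    1.57] [-0.75  0.44  0.66]
grip axis at 183 [258.28 262.68]
```

>>> arm_command(
  steps=[
    [0,0,0.2,0,0,0],
    [0,0,0.2,0,0,0],
    [0,0,0.2,0,0,0],
    [0,0,0.2,0,0,0],
    [0,0,0.2,0,0,0],
    [0,0,0.2,0,0,0],
    [0,0,0.2,0,0,0],
    [0,0,0.2,0,0,0],
    [0,0,0.2,0,0,0],
    [0,0,0.2,0,0,0],
  ],
  jaw=0,
)

```text
t: 5.42
eef_pos: [511.0, 209.2, 335.7]
tcp_rot: [-3.142, 0.0, 1.571]
ft_force: [0.7, -0.2, 0.2]
opening: 0.357
```

>>> arm_command(
  steps=[
    [0,0,0,0,0,0],
    [0,0,0,0,0,0],
    [0,0,0,0,0,0],
    [0,0,0,0,0,0],
    [0,0,0,0,0,0],
    [0,0,0,0,0,0],
  ],
  jaw=0,
)

```text
t: 5.92
eef_pos: [511.1, 208.5, 335.8]
tcp_rot: [-3.141, 0.002, 1.571]
ft_force: [-0.1, -7.8, 3.1]
opening: 0.222
```

Gripped (21 mm). There is a -7.8 N side force, so I'll ease 1 mm toward -y and then draw slowly upward.

>>> arm_command(
  steps=[
    [-0.1,0,0,0,0,0],
    [-0.1,0,0,0,0,0],
    [-0.1,0,0,0,0,0],
    [-0.1,0,0,0,0,0],
  ],
)

```text
t: 6.25
eef_pos: [511.0, 208.0, 335.8]
tcp_rot: [3.142, 0.001, 1.571]
ft_force: [-0.1, -5.3, 2.4]
opening: 0.227
```

>>> arm_command(
  steps=[
    [0,0,-0.2,0,0,0],
    [0,0,-0.4,0,0,0],
    [0,0,-0.6,0,0,0],
    [0,0,-0.8,0,0,0],
    [0,0,-1,0,0,0],
    [0,0,-1.2,0,0,0],
    [0,0,-1.2,0,0,0],
    [0,0,-1.2,0,0,0],
  ],
)

```text
t: 6.92
eef_pos: [511.2, 208.1, 347.7]
tcp_rot: [3.141, 0.0, 1.571]
ft_force: [3.1, -5.2, -6.2]
opening: 0.226
```

>>> arm_command(
  steps=[
    [-0.1,0,-0.5,0,0,0],
    [-0.1,0,-1,0,0,0],
    [-0.1,0,-1.5,0,0,0],
    [-0.1,0,-2,0,0,0],
    [-0.1,0,-2,0,0,0],
    [-0.1,0,-2,0,0,0],
  ],
)

```text
t: 7.42
eef_pos: [511.1, 207.3, 369.1]
tcp_rot: [3.139, -0.001, 1.571]
ft_force: [0.3, -3.0, 5.0]
opening: 0.225
```

```bash
python3 - <<'E'
from h import *
s=state();print(s['t'],s['eef_pos'],s['tcp_rot'],s['ft_force'])
m=cam("wrist");i=read_camera("wrist")[:,:,::-1].copy();cv2.imwrite("pics/w7.png",i)
ms=cam("scene");j=read_camera("scene")[:,:,::-1].copy()
o=np.zeros((600,780,3),np.uint8);o[:384,:512]=i;o[:540,512:776]=cv2.resize(j[165:300,195:261],None,fx=4,fy=4,interpolation=2);cv2.imwrite("pics/c7.png",o)
E
```

```text
7.4167 [511.05 207.27 369.15] [ 3.14 -0.    1.57] [ 0.34 -2.99  4.99]
```

View pics/c7.png

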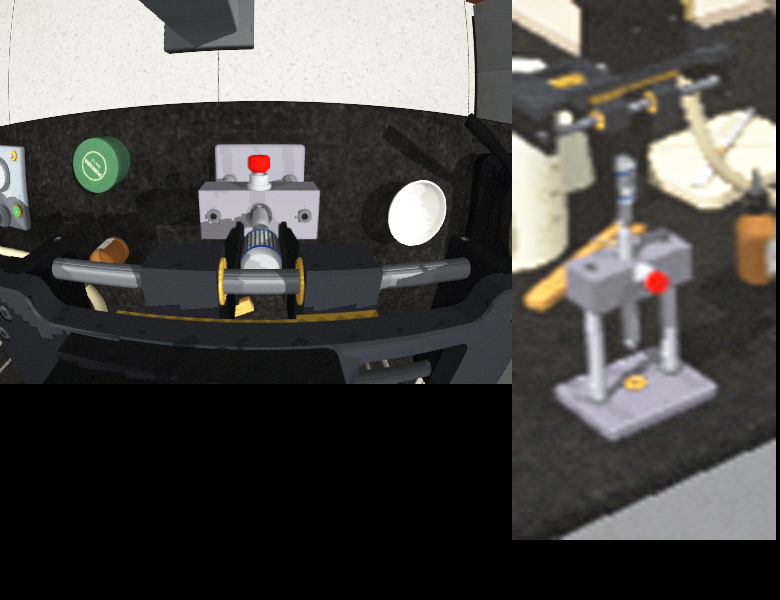

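The plunger is held upright, rising with the fingers, and its tip is visible below the block. Lifting clear.

>>> arm_command(
  steps=[
    [-0.05,0,-1,0,0,0],
    [-0.05,0,-2,0,0,0],
    [-0.05,0,-3,0,0,0],
    [-0.05,0,-4,0,0,0],
    [-0.05,0,-5,0,0,0],
    [-0.05,0,-6,0,0,0],
    [-0.05,0,-7,0,0,0],
    [-0.05,0,-8,0,0,0],
    [-0.05,0,-9,0,0,0],
    [-0.05,0,-10,0,0,0],
    [-0.05,0,-11,0,0,0],
    [-0.05,0,-12,0,0,0],
  ],
)

```text
t: 8.52
eef_pos: [510.9, 206.7, 489.1]
tcp_rot: [3.141, -0.0, 1.571]
ft_force: [-0.7, 0.1, -1.7]
opening: 0.222
```

>>> arm_command(
  steps=[
    [0,0,-0.7,0,0,0],
    [0,0,-0.7,0,0,0],
    [0,0,-0.7,0,0,0],
    [0,0,-0.7,0,0,0],
    [0,0,-0.7,0,0,0],
  ],
)

```text
t: 8.93
eef_pos: [511.0, 206.7, 494.1]
tcp_rot: [-3.14, 0.0, 1.571]
ft_force: [0.1, 0.0, -0.9]
opening: 0.222
```

```bash
python3 - <<'E'
from h import *
import pickle
s=state();print(s['t'],s['eef_pos'],s['tcp_rot'],s['ft_force'],s['opening'])
m=cam("wrist");i=read_camera("wrist")[:,:,::-1].copy()
ms=cam("scene");j=read_camera("scene")[:,:,::-1].copy()
pickle.dump((s,m,i,ms,j),open("p3.pkl","wb"))
for z in(0,-19,-152+17,-152+9,-152):
    p=s['eef_pos']+[0,0,-171.3+z];print(z,proj(m,p),proj(ms,p))
o=np.zeros((600,780,3),np.uint8);o[:480,:480]=cv2.resize(i[150:310,180:340],None,fx=3,fy=3,interpolation=2);o[:540,512:776]=cv2.resize(j[130:220,200:244],None,fx=6,fy=6,interpolation=2);cv2.imwrite("pics/c8.png",o)
E
```

```text
8.9333 [511.   206.68 494.07] [-3.14  0.    1.57] [ 0.11  0.03 -0.86] 0.22201449936295672
0 [258.75 250.86] [219.84 172.64]
-19 [258.93 237.4 ] [220.19 178.53]
-135 [259.59 190.4 ] [222.25 213.15]
-143 [259.62 188.43] [222.39 215.46]
-152 [259.65 186.32] [222.54 218.04]
```

View pics/c8.png

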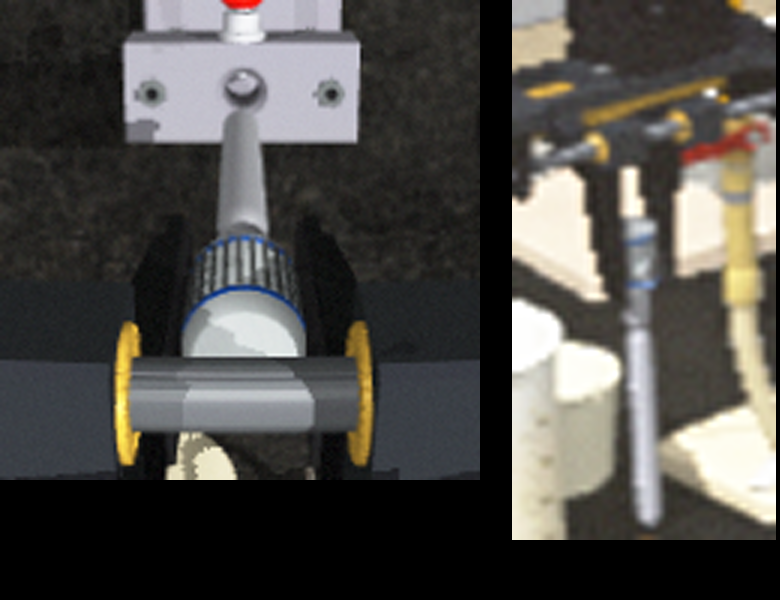

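The plunger is clear of the bore. Its tip matches the no-slip prediction in both views: scene (223,217.5) against (222.5,218.0), wrist (260,186.7) against (259.7,186.3). Carrying it to the penetrometer.

>>> arm_command(
  steps=[
    [-2,0,0,0,0,0],
    [-5,0,0,0,0,0],
    [-8.5,0,0,0,0,0],
    [-12,0,0,0,0,0],
    [-15.5,0,0,0,0,0],
    [-19,-0.3,0,0,0,0],
    [-22,-0.6,0,0,0,0],
    [-25,-0.9,0,0,0,0],
    [-27.5,-1.2,0,0,0,0],
    [-29.5,-1.6,0,0,0,0],
    [-31.5,-1.6,0,0,0,0],
    [-33.5,-1.6,0,0,0,0],
  ],
)

```text
t: 10.03
eef_pos: [494.7, -129.5, 494.6]
tcp_rot: [-3.141, -0.0, 1.57]
ft_force: [1.4, 0.6, -1.6]
opening: 0.222
```

>>> arm_command(
  steps=[
    [-1.5,0,0,0,0,0],
    [-3,0,0,0,0,0],
    [-4.5,0,0,0,0,0],
    [-5.5,0,0,0,0,0],
    [-6.2,0,0,0,0,0],
    [-6.5,0,0,0,0,0],
    [-6.5,0,0,0,0,0],
    [-6.5,0,0,0,0,0],
    [-6.5,0,0,0,0,0],
    [-6.5,0,0,0,0,0],
  ],
)

```text
t: 10.87
eef_pos: [495.0, -192.8, 494.8]
tcp_rot: [3.141, 0.0, 1.571]
ft_force: [1.0, 0.5, -1.8]
opening: 0.224
```

```bash
python3 - <<'E'
from h import *
import pickle
s=state();print(s['t'],s['eef_pos'],s['tcp_rot'],s['ft_force'],s['opening'])
m=cam("wrist");i=read_camera("wrist")[:,:,::-1].copy()
pickle.dump((s,m,i),open("p4.pkl","wb"))
for z in(-135,-152,157-s['eef_pos'][2]+171.3):
    p=s['eef_pos']+[0,0,-171.3+z];print(z,proj(m,p))
hsv=cv2.cvtColor(i[150:240,210:320],cv2.COLOR_BGR2HSV)
y=cv2.inRange(hsv,(15,110,90),(35,255,255));y=cv2.morphologyEx(y,cv2.MORPH_OPEN,np.ones((2,2)))
for q in cv2.findContours(y,cv2.RETR_EXTERNAL,cv2.CHAIN_APPROX_NONE)[0]:
    if len(q)>25:
        e=cv2.fitEllipse(q);c=np.array(e[0])+[210,150];print(e[1],c,onz(m,*c,157),cv2.boundingRect(q))
o=cv2.resize(i[150:240,210:320],None,fx=6,fy=6,interpolation=2);cv2.imwrite("pics/c9.png",o)
E
```

```text
10.8667 [ 495.   -192.77  494.79] [3.14 0.   1.57] [ 1.01  0.5  -1.78] 0.22394012202402688
-135 [259.49 190.06]
-152 [259.55 185.98]
-166.49259040963727 [259.6  182.82]
(7.320764064788818, 8.05928897857666) [230.81 206.74] [ 522.58 -225.19  157.  ] (17, 53, 9, 9)
(27.10123062133789, 31.75997543334961) [260.98 179.75] [ 491.54 -191.26  157.  ] (37, 12, 29, 34)
```

View pics/c9.png

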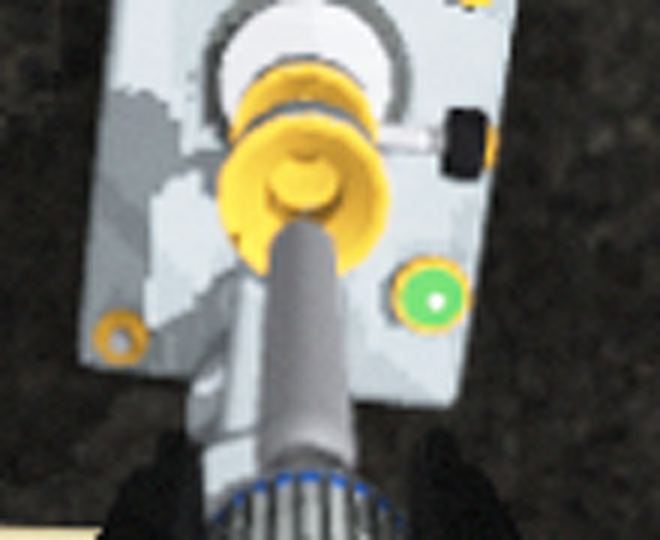

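The tip at (260.1,186.6) lies over the bush mouth, whose centre is about (260.0,182.2). The axis at mouth height is (260.1,183.4), so I'll shift 0.8 mm toward -x and lower while watching forces.

>>> arm_command(
  steps=[
    [0,-0.08,0.4,0,0,0],
    [0,-0.08,0.8,0,0,0],
    [0,-0.08,1.2,0,0,0],
    [0,-0.08,1.6,0,0,0],
    [0,-0.08,2,0,0,0],
    [0,-0.08,2.4,0,0,0],
    [0,-0.08,2.8,0,0,0],
    [0,-0.08,3.2,0,0,0],
    [0,-0.08,3.2,0,0,0],
    [0,-0.08,3.2,0,0,0],
  ],
)

```text
t: 11.75
eef_pos: [494.1, -193.3, 462.4]
tcp_rot: [-3.141, -0.0, 1.571]
ft_force: [-1.1, 0.6, -2.3]
opening: 0.226
```

>>> arm_command(
  steps=[
    [0,0,0.4,0,0,0],
    [0,0,0.8,0,0,0],
    [0,0,1.2,0,0,0],
    [0,0,1.6,0,0,0],
    [0,0,2,0,0,0],
    [0,0,2.4,0,0,0],
    [0,0,2.4,0,0,0],
    [0,0,2.4,0,0,0],
  ],
)

```text
t: 12.42
eef_pos: [494.2, -193.3, 438.3]
tcp_rot: [-3.141, -0.0, 1.571]
ft_force: [-1.1, 0.1, -2.9]
opening: 0.224
```

>>> arm_command(
  steps=[
    [0,0,0.4,0,0,0],
    [0,0,0.8,0,0,0],
    [0,0,1.2,0,0,0],
    [0,0,1.6,0,0,0],
    [0,0,2,0,0,0],
    [0,0,2.4,0,0,0],
    [0,0,2.8,0,0,0],
    [0,0,3.2,0,0,0],
    [0,0,3.5,0,0,0],
    [0,0,3.5,0,0,0],
    [0,0,3.5,0,0,0],
  ],
)

```text
t: 13.33
eef_pos: [494.2, -193.3, 403.4]
tcp_rot: [-3.141, -0.0, 1.571]
ft_force: [-2.0, 0.3, -2.0]
opening: 0.223
```

>>> arm_command(
  steps=[
    [0,-0.04,0.3,0,0,0],
    [0,-0.04,0.6,0,0,0],
    [0,-0.04,0.9,0,0,0],
    [0,-0.04,1.2,0,0,0],
    [0,-0.04,1.5,0,0,0],
    [0,-0.04,1.8,0,0,0],
    [0,-0.04,2.1,0,0,0],
    [0,-0.04,2.4,0,0,0],
    [0,-0.04,2.7,0,0,0],
    [0,-0.04,2.7,0,0,0],
    [0,-0.04,2.7,0,0,0],
    [0,-0.04,2.7,0,0,0],
  ],
)

```text
t: 14.33
eef_pos: [493.8, -193.3, 376.7]
tcp_rot: [-3.141, -0.0, 1.571]
ft_force: [-0.3, 0.4, -1.9]
opening: 0.22
```

```bash
python3 - <<'E'
from h import *
s=state();print(s['t'],s['eef_pos'],s['tcp_rot'],s['ft_force'],s['opening'],s['qvel'])
m=cam("wrist");i=read_camera("wrist")[:,:,::-1].copy();t=cam("top");k=read_camera("top")[:,:,::-1].copy();ms=cam("scene");j=read_camera("scene")[:,:,::-1].copy()
cv2.imwrite("pics/e_top.png",k)
p=s['eef_pos']
for h in(169,152,135,0):print(h,proj(m,[p[0],p[1],p[2]-323.3+h]))
print(proj(m,[p[0],p[1],30]),proj(m,[p[0],p[1],75]))
o=np.zeros((600,800,3),np.uint8);o[:540,:540]=cv2.resize(i[100:280,175:355],None,fx=3,fy=3,interpolation=2)
o[:280,545:795]=cv2.resize(j[150:290,145:270],None,fx=2,fy=2,interpolation=2)
o[300:480,545:795]=cv2.resize(k[165:255,145:270],None,fx=2,fy=2,interpolation=2)
cv2.imwrite("pics/c10.png",o)
E
```

```text
14.3333 [ 493.79 -193.33  376.66] [-3.14 -0.    1.57] [-0.29  0.36 -1.91] 0.2200647611403922 [-0. -0. -0.  0.  0.  0.]
169 [258.45 265.22]
152 [258.65 250.64]
135 [258.81 238.47]
0 [259.54 186.06]
[259.61 181.11] [259.46 191.34]
```

View pics/c10.png

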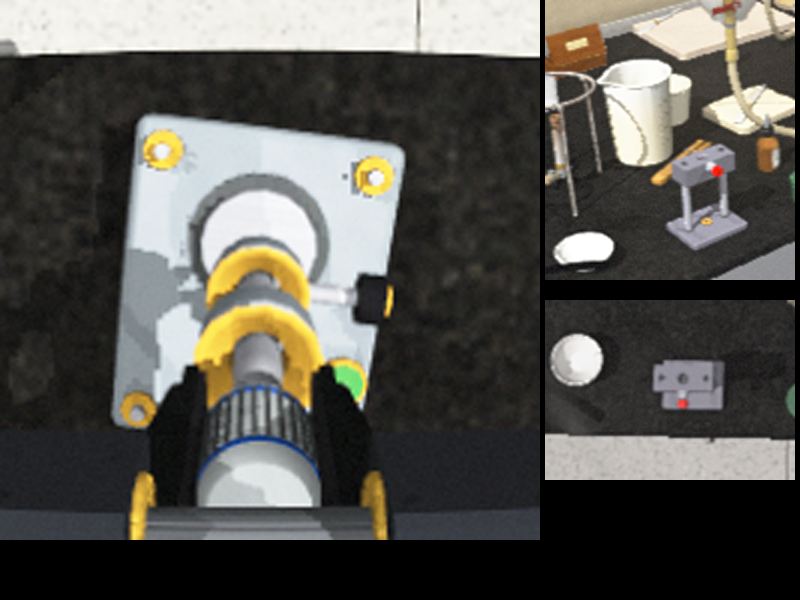

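The plunger passes through both bushes. It is at rest with near-zero side force, and the computed tip height is 53 mm, 22 mm below the lower bush and 23 mm above the anvil. The dish, tin and bottle look undisturbed. Handing in.

```bash
python3 -c "
from cell import *
job_done();s=state();print(s['t'],s['eef_pos'],s['ft_force'],s['opening'])"
```

```text
the job is handed in; nothing more can be done
the job is handed in; nothing more can be done
```

I drew the plunger out of its storage stand by the head, past the catch, threaded it through the upper and then the lower bush, and handed the job in at about 14.5 s while still holding it. `job_done` reports no verdict, so I don't know the official result.

**Last checks:**
- **Position:** the tool was vertical within 0.001 rad and at rest. The computed tip height is about 53 mm, which is 22 mm below the lower bush and 23 mm above the anvil. This assumes no slip in the grip. The camera check after drawing it out agreed to about 2 mm, but I did not see the tip directly at the end.
- **Forces:** side forces were under 0.5 N and the vertical load was 1.9 N, about the plunger's own weight, so nothing suggested contact with the anvil. The grip held on the head at about 21 mm opening.
- **Bystanders:** the dish, tin and bottle looked undisturbed in the final views, though I judged that by eye and took no measurements.

**Disagreements:**
- The top and wrist cameras differed by about 4 mm in y. I settled it with the grip force at the stand and by comparing the tip with the bush in one wrist view.
- At gripping there was a side force of about 8 N, which I eased off during the draw.

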